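# Clear the bread board into its crumb tray

### The arm

A 7-joint arm with a two-finger parallel gripper is mounted at the origin on the work surface. World frame = base frame: x ahead of the robot, y to its left, z up, the work surface at z = 0. Lengths are in m, angles in rad, forces in N, time in s.
With the tool pointing down it reaches from about 0.425 to 0.875 m from the base axis. Payload 8.4 kg.
Tool frame: the origin (TCP) lies between the finger pads; the fingertips stand env.tip_extent ahead of it and the grasp point (between the pads) lies 2 mm behind it (env.tip_extent is the distance from the TCP to the fingertips, in m); z points along the fingers, y is the line along which they close (so a half turn about z gives the same grasp; the last joint's range is limited). The gripper opens to 85 mm and grips with 20 to 120 N. Pads are 22 mm wide; open, the fingers measure 114 mm over their backs; the gripper's body (76 mm by 85 mm) begins 54 mm behind the grasp point. The pads swing forward as they close: fully open they stand 13 mm farther back than shut.
Start: joints at [-1.283, 0.333, 0.04, 1.465, -0.013, 1.343, -0.059], TCP at [0.245, 0.602, 0.227] pointing down, gripper open.
Joint ranges: [-2.58, 2.58], [-0.38, 2.09], [-1.3, 1.39], [0.25, 2.4], [-1.5, 4.64], [0.08, 2.09], [-2.65, 2.65]. Speed limits (rad/s): [2.22, 2.22, 2.79, 2.79, 3.14, 3.14, 3.14].

### API

Orientations are given as a unit quaternion [x, y, z, w].
In Python, from bench import status, eyes, job, env gives the robot as it stands.
- The arm moves only by the tool step_arm, never from a script. Its argument "series" is a list that holds one entry, the list of rows, each a list of 5 numbers: the closure, from -1 (fully open) to 1 (shut), then the shift along the tool's x, y, z normalised to -1 to 1, where 1 is 0.03 m, then the turn about the tool's z normalised to -1 to 1, where 1 is 0.12 rad. A call has 1 to 8 rows; each row shifts and turns the commanded pose from where the row before left it, along the tool's axes as they then stand; what a row does not reach is not made up. A row lasts 1/12 s, in which the tool goes at most 41.7 mm and 7.16 degrees, less where a joint would pass 70% of its speed; a pose out of reach is approached as far as the arm can. A call with a number of a shift or a turn outside -1 to 1 is refused whole. A call with a gripper value outside its range is refused whole. The fingers move at their own pace and stop on an object; the grip force is fixed at half the most. Time passes only in rows, so rows that do not move let the fingers close. It gives the time, the measured TCP pose, the force, the opening and the grip force at its end, in the units of the state.
- status.state(): the state, without advancing time (a new reading comes with each control period).
- eyes.grab_frame(name): name is "side" or "top"; returns a dict with "image" (480x640x3 uint8, red, green, blue), "depth" (480x640 float32, m along the optical axis (not along the pixel's ray), 0 where there is no reading), "fx", "fy", "cx", "cy" (pixels), "R" (3x3) and "t" (3): a world point X has camera coordinates R X + t. Camera axes: x right, y down, z forward; pixel columns grow to the right and rows downward; lengths in m; the calibration is good to about 2 mm. A picture is of the moment at which its call begins.
- job.job_done(): hands the job in; it is judged then, once.
The state is a dict: "t": time; "joint_pos": joint angles; "joint_velocities": joint speeds; "tau": joint torques, N m; "tool_pos": TCP position; "orientation": TCP orientation; "ft_force": force on the tool from outside, world axes, zero at the start; "ft_torque": the same for the moment, N m; "opening": finger opening in m; "finger_force": force on a finger pad.
Only numpy, scipy, OpenCV 4.12 (cv2) and the standard library are available. Lean on these libraries where they do the work, as an engineer would, in place of code of your own. Each camera call takes 0.05 s, during which the arm holds its last target. There are 200 camera calls.

### The job

Clear the broken rusks off the raised bread board: lift the yellow lid off the crumb tray by its knob and set it aside flat on the cork mat, then with the scraper block push every piece off the open end of the board into the tray, never touching the food with the fingers. Then stand the scraper back upright on its blue mat and put the lid back on the tray, fully home and level. Leave the mug and the sugar jar where they are.

Things in the scene. Friction and masses are not known exactly. Their poses are not given: they have to be found in the camera images.
- board (a point): centre of the top of the raised bread board of pale grey stone between wooden rails (fixed, top 100 mm above the table): 240 mm long along its y, 224 mm wide along x, z up. A rail 12 mm high, 24 mm wide runs along each long side (ending 16 mm short of the +y end), 176 mm between the rails. Both ends are open: the +y end (y = +120 mm) meets the crumb tray, the -y end drops to the table
- tray (a point): centre of the mouth of the grey crumb tray, at rim height (100 mm above the table, flush with the board), same axes as the board and 184 mm from its centre along +y; fixed. Inside 224 mm (x) by 112 mm (y), 94 mm deep, walls 8 mm thick, the near wall touching the board's end
- lid: loose yellow lid, 0.25 kg: plate 246 (x) by 134 (y) mm, 8 mm thick; origin at the centre of the plate's underside, z up. A step below it, 212 by 100 mm and 8 mm deep, drops into the tray's mouth; seated, origin and point tray coincide (either way round). Dark bar knob on top, 54 mm long (x), 20 mm thick (y), from 8 to 48 mm above the origin. Starts on the tray
- cork_mat: fixed flat cork mat 230 (x) by 130 (y) mm, 4 mm thick, where the lid is set aside; origin at the centre of its underside, z up
- blue_mat: fixed flat blue mat 190 (x) by 110 (y) mm, 4 mm thick, where the scraper stands at first and belongs afterwards; origin at the centre of its underside, z up
- scraper: loose scraper block, about 0.22 kg, standing upright: green foot 84 mm long (x), 34 mm thick (y), 24 mm high with a black edge at its underside; above it a white handle 56 mm long (x), 20 mm thick (y), from 24 to 72 mm above the underside. Origin at the centre of the underside, z up
- mug: blue mug, 80 mm across, 90 mm high, a bystander; origin under its centre
- sugar_jar: glass jar with black cap, 90 mm across, 120 mm high, a bystander; origin under its centre
- rusk1: loose broken rusk piece, toast brown with a darker crust, 48 (x) by 34 (y) by 13 mm thick, lying flat on the board at first; origin at the centre of its underside. Absent in some starts
- rusk2: loose broken rusk piece, toast brown with a darker crust, 44 (x) by 36 (y) by 13 mm thick, lying flat on the board at first; origin at the centre of its underside. Absent in some starts
- rusk3: loose broken rusk piece, toast brown with a darker crust, 50 (x) by 30 (y) by 13 mm thick, lying flat on the board at first; origin at the centre of its underside. Absent in some starts
- rusk4: loose broken rusk piece, toast brown with a darker crust, 46 (x) by 34 (y) by 13 mm thick, lying flat on the board at first; origin at the centre of its underside. Absent in some starts
- rusk5: loose broken rusk piece, toast brown with a darker crust, 42 (x) by 38 (y) by 13 mm thick, lying flat on the board at first; origin at the centre of its underside. Absent in some starts
- rusk6: loose broken rusk piece, toast brown with a darker crust, 48 (x) by 32 (y) by 13 mm thick, lying flat on the board at first; origin at the centre of its underside. Absent in some starts

How it is judged:
On the way, in this order (a step that is already met when the one before it is completed fails the run):
1. the lid lies flat on the cork mat, let go (horizontal distance between lid and cork_mat below 0.05 m and height (world z) of lid below 0.018 m and angle between lid's own z axis and vertical below 0.08 rad and contact force between lid and the fingers below 0.2 N), for 0.2 s.
2. every rusk piece lies in the crumb tray, below its rim (x of rusk1 in the frame of tray between -0.116 and 0.116 m and y of rusk1 in the frame of tray between -0.06 and 0.06 m and z of each of rusk1, rusk2, rusk3, rusk4, rusk5, rusk6 in the frame of tray below -0.004 m and x of rusk2 in the frame of tray between -0.116 and 0.116 m and y of rusk2 in the frame of tray between -0.06 and 0.06 m and x of rusk3 in the frame of tray between -0.116 and 0.116 m and y of rusk3 in the frame of tray between -0.06 and 0.06 m and x of rusk4 in the frame of tray between -0.116 and 0.116 m and y of rusk4 in the frame of tray between -0.06 and 0.06 m and x of rusk5 in the frame of tray between -0.116 and 0.116 m and y of rusk5 in the frame of tray between -0.06 and 0.06 m and x of rusk6 in the frame of tray between -0.116 and 0.116 m and y of rusk6 in the frame of tray between -0.06 and 0.06 m), for 0.2 s.
At the end, for the whole second after the job is handed in: All rusk pieces are in the crumb tray, below its rim; the lid is seated on the tray (centre within 15 mm, height within 4 mm, tilt under 0.04 rad), at rest and released; the scraper stands upright (within 0.08 rad) on the blue mat, its centre within 45 mm of the mat's centre, at rest and released (all of step 2 and horizontal distance between lid and tray below 0.015 m and z of lid in the frame of tray between -0.004 and 0.004 m and angle between lid's own z axis and vertical below 0.04 rad and linear speed of each of lid, scraper below 0.02 m/s and contact force between each of lid, scraper and the fingers below 0.2 N and horizontal distance between scraper and blue_mat below 0.045 m and angle between scraper's own z axis and vertical below 0.08 rad and height (world z) of scraper below 0.009 m); the robot touches nothing.
It fails at once if the fingers touch a rusk piece (contact force between any of rusk1, rusk2, rusk3, rusk4, rusk5, rusk6 and the fingers above 0.5 N).
It fails at once if the mug or the sugar jar is moved more than 30 mm or tipped (distance of any of mug, sugar_jar from where it was at the start of the episode above 0.03 m or angle between any of mug, sugar_jar's own z axis and vertical above 0.3 rad).
Of rusk1, rusk2, rusk3, rusk4, rusk5, rusk6 only 4 to 6 are there at a start; the rules pass over those that are not, and their reading is None.
At some moment in a run one of rusk1, rusk2, rusk3, rusk4, rusk5, rusk6, scraper, lid may be knocked a few centimetres aside while the robot is not near it.
Once in a run the grip may slacken for a moment while it holds something.
It also fails if it takes over 192 s, if anything falls off the work surface, if the arm or the gripper's body presses on something with over 40 N, if the wrist force passes 120 N, or if a joint passes its speed limit or range.

## Working session

There is one attempt and no reset: what is moved stays moved. The work goes in short steps, Python scripts to look and compute and a tool call to move; the robot and the scene stay as the last step left them, time stands still between calls to the robot, and variables do not carry over. Pictures are saved under pics/ and viewed, at most 14 in all, crops included, and the job is handed in when it is done.

Besides the shell and the picture viewer there is one more tool, called after "Emit:" in YAML: its name, and indented under it one key for each argument. step_arm: Moves the arm, as the interface text tells. Its arguments: {"type":"object","properties":{"series":{"type":"array","items":{"type":"array","items":{"type":"array","items":{"type":"number","minimum":-1,"maximum":1}}}}},"required":["series"]}

```bash
mkdir -p pics; ls; cat > h.py <<'E'
import numpy as np, cv2
from bench import status, eyes, job, env
def grab(n,fn=None):
    f=eyes.grab_frame(n)
    if fn: cv2.imwrite('pics/'+fn,f['image'][:,:,::-1])
    np.savez('/tmp/%s.npz'%n,**f)
    return f
def cloud(f):
    d=f['depth']; v,u=np.mgrid[:480,:640]
    c=np.stack([(u-f['cx'])/f['fx']*d,(v-f['cy'])/f['fy']*d,d],-1)
    P=(c-np.array(f['t']))@np.array(f['R'])
    P[d==0]=np.nan
    return P
E
python3 - <<'E'
from h import *
for n in('top','side'):
    f=grab(n,n+'0.png'); print(n,f['fx'],f['cx'],f['cy'],np.round(f['R'],3).tolist(),np.round(f['t'],3))
s=status.state(); print(s, env.tip_extent)
E
```

```text
pics
top 510.44109337249574 320.2081052672476 241.1505874374577 [[-0.001, -1.0, 0.029], [-0.989, -0.003, -0.147], [0.147, -0.029, -0.989]] [-0.023  0.552  1.09 ]
side 463.20705848950723 312.9385265009121 238.23332123300062 [[0.801, -0.599, 0.012], [-0.41, -0.563, -0.718], [0.436, 0.57, -0.696]] [-0.432  0.308  0.848]
{'t': 0.1, 'joint_pos': array([-1.28318521,  0.33386011,  0.03982358,  1.46614969, -0.01340298,
        1.34330252, -0.05848985]), 'joint_velocities': array([ 7.74450093e-04, -2.14560213e-03, -1.13970969e-03, -3.36861353e-04,
        6.59031559e-04,  2.19879027e-03, -1.08807790e-06]), 'tau': array([ 4.60615527e-03, -6.60016394e+01,  1.37085322e+00, -4.06465924e+01,
        1.72286737e-02,  9.05613735e-03,  2.73704984e-06]), 'tool_pos': array([0.24504426, 0.60160317, 0.2265129 ]), 'orientation': array([ 1.92181754e-01,  9.81359080e-01, -7.20132234e-04, -1.00972428e-04]), 'ft_force': array([-0.72383419,  0.51155094,  0.31450826]), 'ft_torque': array([-0.03000264, -0.01698156,  0.00269571]), 'finger_force': 0.0, 'opening': 0.0852759320119125} 0.017
```

View pics/top0.png

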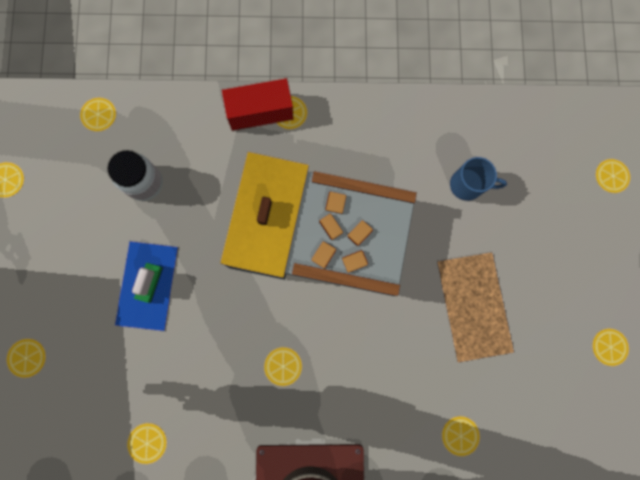

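View pics/side0.png

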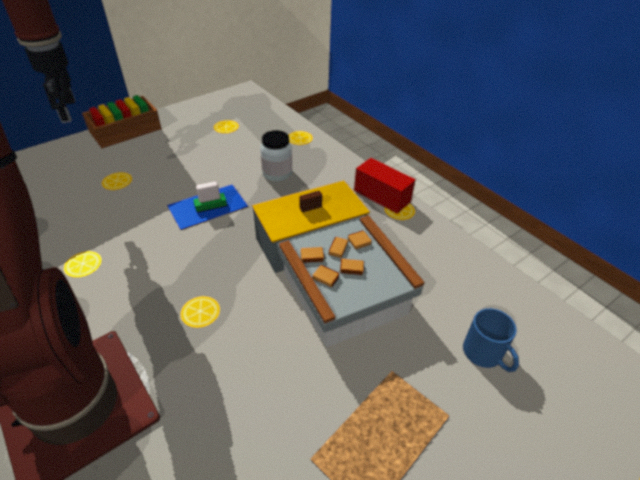

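Top view: lid around (265,215) with its knob at (264,211), board around (355,235) with 5 rusks, scraper at (147,282) on the blue mat, cork mat at (476,306), mug at (473,178), jar at (130,172). Next I measure with colour masks.

```bash
cat >> h.py <<'E'
def box(P,m,zr,big=True):
    m=m&(P[...,2]>zr[0])&(P[...,2]<zr[1])
    n,l,st,c=cv2.connectedComponentsWithStats(m.astype(np.uint8))
    out=[]
    for i in range(1,n):
        if st[i,4]<40: continue
        p=P[l==i]
        r=cv2.minAreaRect((p[:,:2]*1000).astype(np.float32))
        (w,h),a=r[1],r[2]
        if w<h: a+=90; w,h=h,w
        a=(a+90)%180-90   # long-axis dir, deg from world x
        out.append((st[i,4],np.round(c[i]).tolist(),np.round(r[0],1).tolist(),round(w),round(h),round(a,1),round(float(np.median(p[:,2]))*1000,1)))
    return sorted(out,reverse=True)
def masks(f):
    hsv=cv2.cvtColor(f['image'],cv2.COLOR_RGB2HSV); H,S,V=[hsv[...,i].astype(int) for i in range(3)]
    return H,S,V
E
python3 - <<'E'
from h import *
for n in('top','side'):
    f=dict(np.load('/tmp/%s.npz'%n)); P=cloud(f); H,S,V=masks(f)
    print(n)
    print('lid',box(P,(abs(H-24)<5)&(S>180),(.095,.13))[:2])
    print('knob',box(P,P[...,2]>0,(.14,.17))[:3])
    print('rusk',box(P,(abs(H-14)<6)&(S>110),(.106,.13))[:8])
    print('board+',box(P,(S<60),(.09,.106))[:2])
    print('rails',box(P,(abs(H-10)<8)&(S>130),(.105,.13))[:8])
    print('cork',box(P,(abs(H-14)<8)&(S>70),(-.005,.012))[:3])
    print('blue',box(P,(abs(H-112)<8)&(S>150),(-.005,.02))[:2])
    print('green',box(P,(abs(H-65)<15)&(S>100),(.00,.04))[:2])
    print('white',box(P,(S<60)&(V>120),(.055,.085))[:4])
    print('tall',box(P,P[...,2]>0,(.085,.093))[:5],box(P,P[...,2]>0,(.11,.13))[:5])
E
```

```text
top
lid [(np.int32(6711), [265.0, 215.0], [601.3, 95.3], 244, 131, -11.9, 109.3)]
knob [(np.int32(267), [264.0, 210.0], [601.3, 94.7], 54, 20, -12.7, 148.4)]
rusk [(np.int32(1490), [340.0, 273.0], [489.9, -78.7], 221, 78, 78.4, 113.3), (np.int32(1035), [364.0, 187.0], [658.3, -112.8], 220, 23, 78.5, 113.1), (np.int32(335), [355.0, 261.0], [500.5, -91.6], 44, 32, -68.4, 114.1), (np.int32(318), [335.0, 202.0], [624.7, -52.5], 40, 36, -13.1, 114.0), (np.int32(316), [360.0, 232.0], [560.8, -102.9], 47, 30, -44.9, 114.0), (np.int32(309), [331.0, 226.0], [573.1, -42.5], 48, 29, 33.9, 114.0)]
board+ [(np.int32(7338), [353.0, 232.0], [561.3, -87.1], 238, 225, 77.8, 101.2), (np.int32(298), [139.0, 179.0], [684.8, 372.1], 87, 60, -38.9, 96.9)]
rails [(np.int32(1056), [345.0, 279.0], [462.9, -72.9], 219, 21, 78.5, 113.0), (np.int32(948), [364.0, 187.0], [658.3, -113.4], 219, 22, 78.1, 113.1), (np.int32(314), [324.0, 254.0], [514.4, -27.5], 45, 31, -32.0, 114.0), (np.int32(310), [355.0, 261.0], [500.7, -91.9], 44, 31, -67.8, 114.1), (np.int32(299), [360.0, 233.0], [559.9, -103.2], 47, 28, -44.8,
[... 3066 characters left out ...]
np.int32(430), [548.0, 46.0], [1981.5, 440.9], 897, 28, -89.6, 89.0), (np.int32(387), [70.0, 408.0], [2.5, -45.7], 147, 60, 4.5, 87.5), (np.int32(357), [494.0, 326.0], [693.4, -365.8], 80, 79, -6.4, 89.6), (np.int32(272), [362.0, 310.0], [525.7, -192.8], 237, 79, -31.9, 88.8), (np.int32(118), [134.0, 5.0], [813.2, 1752.2], 269, 32, 0.5, 88.7)] [(np.int32(1633), [311.0, 275.0], [489.4, -77.8], 225, 80, 78.6, 113.2), (np.int32(1122), [546.0, 36.0], [1981.4, 477.5], 944, 27, -90.0, 119.9), (np.int32(864), [392.0, 251.0], [657.6, -112.7], 226, 26, 78.4, 112.8), (np.int32(731), [65.0, 398.0], [5.3, -42.0], 144, 64, 8.7, 120.0), (np.int32(424), [275.0, 139.0], [691.5, 383.6], 80, 76, 38.3, 120.6)]
```

Emit:
step_arm:
  series:
    - [[-1,0,0,0,-0.74],[-1,0,0,0,-0.74],[-1,-0.6,-0.6,0,0],[-1,-0.6,-0.6,0,0],[-1,-0.6,-0.6,0,0],[-1,-0.6,-0.6,0,0],[-1,-0.6,-0.6,0,0],[-1,-0.6,-0.6,0,0]]

```text
t: 0.77
tool_pos: [0.3288, 0.4726, 0.2269]
orientation: [0.104, 0.995, -0.0, -0.0]
ft_force: [0.8, -0.1, -0.3]
opening: 0.0858
finger_force: 0.0
```

```bash
cat > go.py <<'E'
import sys
from h import *
from scipy.spatial.transform import Rotation as Rn
# usage: go.py x y z yaw(mm,deg; yaw=direction of tool y minus 90)
s=status.state(); p=s['tool_pos']*1000; R=Rn.from_quat(s['orientation']).as_matrix()
a=np.degrees(np.arctan2(R[1,1],R[0,1]))-90
print('t',round(s['t'],2),'p',np.round(p,1),'yaw',round(a,2),'open',round(s['opening'],4),'ff',round(float(s['finger_force']),1),'F',np.round(s['ft_force'],1))
for k in range(1,len(sys.argv)-3,4):
    x,y,z,w=map(float,sys.argv[k:k+4])
    t=np.radians(w); M=np.array([[-np.cos(t),-np.sin(t),0],[-np.sin(t),np.cos(t),0],[0,0,-1]])
    print('turn',round(-np.radians(w-a)/.12,2),'then units',np.round(M@(np.array([x,y,z])-p)/30,2))
    p=np.array([x,y,z]); a=w
E
python3 go.py 601 95 190 -12
```

```text
t 0.77 p [328.8 472.6 226.9] yaw -11.98 open 0.0858 ff 0.0 F [ 0.8 -0.1 -0.3]
turn 0.0 then units [-11.49 -10.42   1.23]
```

Emit:
step_arm:
  series:
    - [[-1,-0.7,-0.65,0,0],[-1,-0.7,-0.65,0,0],[-1,-0.7,-0.65,0,0],[-1,-0.7,-0.65,0,0],[-1,-0.7,-0.65,0,0],[-1,-0.7,-0.65,0,0],[-1,-0.7,-0.65,0,0],[-1,-0.7,-0.65,0,0]]

```text
t: 1.43
tool_pos: [0.4608, 0.285, 0.2271]
orientation: [0.104, 0.995, -0.0, -0.0]
ft_force: [-0.1, 0.3, -0.6]
opening: 0.0853
finger_force: 0.0
```

Emit:
step_arm:
  series:
    - [[-1,-0.7,-0.65,0,0],[-1,-0.7,-0.65,0,0],[-1,-0.7,-0.65,0,0],[-1,-0.7,-0.65,0,0],[-1,-0.7,-0.65,0,0],[-1,-0.7,-0.65,0,0],[-1,-0.7,-0.65,0,0],[-1,-0.7,-0.65,0,0]]

```text
t: 2.1
tool_pos: [0.5927, 0.0977, 0.227]
orientation: [0.104, 0.995, -0.0, -0.0]
ft_force: [0.0, -0.2, 0.8]
opening: 0.0857
finger_force: 0.0
```

```bash
python3 go.py 601 95 131 -12; python3 - <<'E'
from h import *
f=grab('top');P=cloud(f);H,S,V=masks(f)
print('lid',box(P,(abs(H-24)<5)&(S>180),(.095,.13))[:2])
E
```

```text
t 2.1 p [592.7  97.7 227. ] yaw -11.98 open 0.0857 ff 0.0 F [ 0.  -0.2  0.8]
turn 0.0 then units [-0.29 -0.03  3.2 ]
lid [(np.int32(786), [291.0, 176.0], [673.9, 45.4], 79, 63, -11.7, 109.1), (np.int32(276), [289.0, 225.0], [567.8, 49.8], 81, 27, -11.7, 109.2)]
```

Emit:
step_arm:
  series:
    - [[-1,-0.29,-0.03,0.6,0],[-1,0,0,0.7,0],[-1,0,0,0.7,0],[-1,0,0,0.7,0],[-1,0,0,0.5,0],[1,0,0,0,0],[1,0,0,0,0],[1,0,0,0,0]]

```text
t: 2.82
tool_pos: [0.6011, 0.0963, 0.1323]
orientation: [0.104, 0.995, 0.0, 0.0]
ft_force: [0.3, -0.7, 0.4]
opening: 0.0518
finger_force: 0.0
```

Emit:
step_arm:
  series:
    - [[1,0,0,0,0],[1,0,0,0,0],[1,0,0,0,0],[1,0,0,-0.2,0],[1,0,0,-0.4,0],[1,0,0,-0.6,0],[1,0,0,-0.6,0],[1,0,0,-0.6,0]]

```text
t: 3.48
tool_pos: [0.6005, 0.0961, 0.205]
orientation: [0.105, 0.995, -0.0, 0.0]
ft_force: [0.4, 0.1, -2.3]
opening: 0.0182
finger_force: 59.0
```

```bash
python3 go.py 411 -374 190 9.5
```

```text
t 3.48 p [600.5  96.1 205. ] yaw -12.0 open 0.0182 ff 59.0 F [ 0.4  0.1 -2.3]
turn -3.13 then units [  8.82 -14.41   0.5 ]
```

```bash
python3 go.py 411 -374 205 -12; python3 -c "
from h import *
print(status.state()['joint_pos'])"
```

```text
t 3.48 p [600.5  96.1 205. ] yaw -12.0 open 0.0182 ff 59.0 F [ 0.4  0.1 -2.3]
turn 0.0 then units [  2.92 -16.64   0.  ]
[-0.5747755   0.27018286  0.41647607  1.62090426 -0.11303677  1.27441516
  1.22270835]
```

Emit:
step_arm:
  series:
    - [[1,0.05,-0.3,0,0],[1,0.12,-0.7,0,0],[1,0.12,-0.7,0,0],[1,0.12,-0.7,0,0],[1,0.12,-0.7,0,0],[1,0.12,-0.7,0,0],[1,0.12,-0.7,0,0],[1,0.12,-0.7,0,0]]

```text
t: 4.15
tool_pos: [0.5409, -0.0524, 0.203]
orientation: [0.105, 0.995, -0.0, -0.0]
ft_force: [0.1, 0.0, -3.2]
opening: 0.0183
finger_force: 59.1
```

Emit:
step_arm:
  series:
    - [[1,0.12,-0.7,0,0],[1,0.12,-0.7,0,0],[1,0.12,-0.7,0,0],[1,0.12,-0.7,0,0],[1,0.12,-0.7,0,0],[1,0.12,-0.7,0,0],[1,0.12,-0.7,0,0],[1,0.12,-0.7,0,0]]

```text
t: 4.82
tool_pos: [0.4776, -0.2105, 0.203]
orientation: [0.105, 0.995, 0.0, -0.0]
ft_force: [0.5, -0.1, -2.0]
opening: 0.018
finger_force: 59.1
```

Emit:
step_arm:
  series:
    - [[1,0.12,-0.7,0,0],[1,0.12,-0.7,0,0],[1,0.12,-0.7,0,0],[1,0.12,-0.7,0,0],[1,0.12,-0.7,0,0],[1,0.12,-0.7,0,0],[1,0.12,-0.7,0,0],[1,0.12,-0.7,0,0]]

```text
t: 5.48
tool_pos: [0.4145, -0.3686, 0.2031]
orientation: [0.105, 0.995, 0.0, -0.0]
ft_force: [-0.1, 0.4, -3.2]
opening: 0.0183
finger_force: 59.1
```

```bash
python3 go.py 411 -374 48 -12; python3 - <<'E'
from h import *
print(status.state()['joint_pos'])
f=grab('side');P=cloud(f);H,S,V=masks(f)
print('lid',box(P,(abs(H-24)<5)&(S>180),(.0,.23))[:2])
m=(abs(H-24)<5)&(S>180)&(P[...,1]<-.2)&(P[...,2]>.1)
q=P[m]; A=np.c_[q[:,:2]-q[:,:2].mean(0),np.ones(len(q))]; print(np.linalg.lstsq(A,q[:,2],rcond=None)[0])
E
```

```text
t 5.48 p [ 414.5 -368.6  203.1] yaw -12.01 open 0.0183 ff 59.1 F [-0.1  0.4 -3.2]
turn -0.0 then units [ 0.08 -0.2   5.17]
[-0.02894355  0.18031919  0.76653527  1.76423001 -0.13166765  1.24992869
  2.13236861]
lid [(np.int32(10715), [387.0, 396.0], [414.5, -368.2], 245, 135, -12.0, 179.3), (np.int32(315), [117.0, 181.0], [299.5, 621.7], 78, 77, -5.2, 3.1)]
[-0.00797547  0.00085272  0.18067466]
```

Emit:
step_arm:
  series:
    - [[1,0.08,-0.2,0.7,0],[1,0,0,0.8,0],[1,0,0,0.8,0],[1,0,0,0.8,0],[1,0,0,0.8,0],[1,0,0,0.7,0],[1,0,0,0.5,0],[1,0,0,0.1,0]]

```text
t: 6.2
tool_pos: [0.4102, -0.3716, 0.0447]
orientation: [0.105, 0.995, 0.001, -0.002]
ft_force: [-3.5, 4.7, 7.0]
opening: 0.018
finger_force: 65.4
```

Emit:
step_arm:
  series:
    - [[1,0,0,0.05,0],[1,0,0,0.05,0],[1,0,0,0,0]]

```text
t: 6.45
tool_pos: [0.4127, -0.3734, 0.0452]
orientation: [0.104, 0.995, -0.0, 0.001]
ft_force: [-0.8, 0.7, -3.1]
opening: 0.0178
finger_force: 64.3
```

Emit:
step_arm:
  series:
    - [[1,0,0,0.05,0],[1,0,0,0,0],[1,0,0,0.05,0],[1,0,0,0,0]]

```text
t: 6.78
tool_pos: [0.413, -0.3735, 0.0446]
orientation: [0.105, 0.995, 0.0, 0.001]
ft_force: [-10.5, 9.6, 30.9]
opening: 0.0183
finger_force: 68.4
```

```bash
python3 - <<'E'
from h import *
f=grab('side');P=cloud(f);H,S,V=masks(f)
m=(abs(H-24)<5)&(S>180)&(P[...,1]<-.2)&(P[...,2]<.1)&(P[...,2]>.01)
q=P[m]; A=np.c_[q[:,:2]-q[:,:2].mean(0),np.ones(len(q))]; print(np.linalg.lstsq(A,q[:,2],rcond=None)[0])
E
```

```text
[0.00112821 0.00475307 0.02119675]
```

Emit:
step_arm:
  series:
    - [[1,0,0,-0.05,0],[-1,0,0,0,0],[-1,0,0,0,0],[-1,0,0,0,0],[-1,0,0,0,0],[-1,0,0,-0.4,0],[-1,0,0,-0.8,0],[-1,0,0,-0.8,0]]

```text
t: 7.5
tool_pos: [0.4116, -0.3728, 0.1036]
orientation: [0.105, 0.995, 0.0, -0.001]
ft_force: [0.6, 0.5, -0.1]
opening: 0.0853
finger_force: 0.0
```

Emit:
step_arm:
  series:
    - [[-1,0,0,-0.8,0],[-1,0,0,-0.8,0],[-1,0,0,-0.8,0],[-1,0,0,-0.8,0]]

```text
t: 7.83
tool_pos: [0.412, -0.3731, 0.2009]
orientation: [0.105, 0.994, -0.0, 0.0]
ft_force: [-0.0, 0.5, 0.7]
opening: 0.0851
finger_force: 0.0
```

```bash
cat > look.py <<'E'
from h import *
import sys
for n in ('top','side'):
    f=grab(n,sys.argv[1]+n+'.png' if len(sys.argv)>1 else None);P=cloud(f);H,S,V=masks(f)
    print(n)
    m=(P[...,0]<.8)&(P[...,0]>.3)
    print(' lid',box(P,m&(abs(H-24)<5)&(S>180),(.0,.23))[:2])
    m&=(P[...,1]>-.22)&(P[...,1]<.2)
    print(' rusk',*box(P,m&(abs(H-14)<6)&(S>110),(.02,.13))[:8],sep='\n  ')
    m=(P[...,0]<.8)&(P[...,0]>.3)&(P[...,1]>.2)
    print(' green',box(P,m&(abs(H-65)<15)&(S>100),(.00,.04))[:2])
    print(' white',box(P,m&(S<60)&(V>120),(.055,.085))[:2])
E
python3 look.py; python3 go.py 461 356 200 -16
```

```text
top
 lid [(np.int32(5414), [475.0, 305.0], [413.8, -374.3], 241, 135, -11.9, 21.0), (np.int32(55), [21.0, 349.0], [318.6, 629.7], 23, 17, 61.7, 3.5)]
 rusk
  (np.int32(1487), [340.0, 273.0], [489.8, -78.6], 221, 78, 78.4, 113.4)
  (np.int32(1034), [364.0, 187.0], [658.6, -113.0], 220, 24, 78.5, 113.1)
  (np.int32(335), [355.0, 261.0], [500.6, -91.7], 45, 32, -68.4, 114.3)
  (np.int32(319), [360.0, 233.0], [560.8, -102.6], 47, 30, -45.3, 114.1)
  (np.int32(317), [335.0, 202.0], [625.3, -52.7], 41, 36, -13.0, 114.1)
  (np.int32(308), [331.0, 226.0], [573.1, -42.6], 47, 29, 32.8, 114.1)
 green [(np.int32(292), [150.0, 283.0], [462.0, 355.5], 80, 34, -15.0, 28.6)]
 white [(np.int32(225), [140.0, 281.0], [461.6, 357.6], 55, 20, -18.2, 77.1)]
side
 lid [(np.int32(9032), [383.0, 435.0], [414.8, -371.2], 244, 141, -11.6, 20.9), (np.int32(160), [106.0, 114.0], [380.7, 876.6], 103, 30, 87.6, 86.4)]
 rusk
  (np.int32(1405), [311.0, 278.0], [489.1, -79.2], 224, 79, 78.2, 113.1)
  (np.int32(445), [378.0, 235.0], [666.4, -70.7], 138, 26, 77.6, 112.8)
  (np.int32(383), [350.0, 243.0], [600.0, -45.5], 109, 50, -6.3, 113.4)
  (np.int32(216), [352.0, 267.0], [561.1, -103.8], 47, 34, -41.4, 113.0)
 green [(np.int32(262), [210.0, 203.0], [459.8, 351.9], 79, 35, -14.6, 26.1)]
 white [(np.int32(232), [207.0, 188.0], [459.9, 355.8], 56, 23, -12.5, 72.4), (np.int32(173), [271.0, 161.0], [664.6, 363.6], 78, 25, -52.8, 66.4)]
t 7.93 p [ 413.6 -374.6  203.4] yaw -12.03 open 0.0856 ff 0.0 F [-0.  -0.7  0.4]
turn 0.58 then units [ 5.19 23.85  0.11]
```

```bash
python3 go.py 530 0 203 -12 461 356.5 150 -16
```

```text
t 7.93 p [ 413.6 -374.6  203.4] yaw -12.03 open 0.0856 ff 0.0 F [-0.  -0.7  0.4]
turn -0.0 then units [-1.200e+00  1.302e+01  1.000e-02]
turn 0.58 then units [ 5.49 10.79  1.77]
```

Emit:
step_arm:
  series:
    - [[-1,-0.1,0.9,0,0],[-1,-0.1,0.9,0,0],[-1,-0.1,0.9,0,0],[-1,-0.1,0.9,0,0],[-1,-0.1,0.9,0,0],[-1,-0.1,0.9,0,0],[-1,-0.1,0.9,0,0],[-1,-0.1,0.9,0,0]]

```text
t: 8.6
tool_pos: [0.4807, -0.1655, 0.199]
orientation: [0.105, 0.995, -0.0, 0.0]
ft_force: [0.1, 0.2, 0.1]
opening: 0.0855
finger_force: 0.0
```

Emit:
step_arm:
  series:
    - [[-1,-0.1,0.9,0,0],[-1,-0.1,0.9,0,0],[-1,-0.1,0.9,0,0],[-1,-0.1,0.9,0,0],[-1,-0.1,0.9,0,0],[-1,-0.1,0.9,0,0],[-1,0,0.5,0,0.29],[-1,0,0,0,0.29]]

```text
t: 9.27
tool_pos: [0.5354, 0.007, 0.1986]
orientation: [0.137, 0.991, 0.0, -0.0]
ft_force: [0.2, -0.4, -0.3]
opening: 0.0852
finger_force: 0.0
```

Emit:
step_arm:
  series:
    - [[-1,0.4,0.8,0,0],[-1,0.4,0.8,0,0],[-1,0.4,0.8,0,0],[-1,0.4,0.8,0,0],[-1,0.4,0.8,0,0],[-1,0.4,0.8,0,0],[-1,0.4,0.8,0,0],[-1,0.4,0.8,0,0]]

```text
t: 9.93
tool_pos: [0.4951, 0.2147, 0.199]
orientation: [0.139, 0.99, -0.0, 0.0]
ft_force: [0.4, -1.2, -0.4]
opening: 0.0853
finger_force: 0.0
```

```bash
python3 go.py 461 356.5 150 -16 461 356.5 54 -16; python3 look.py | grep -E "gre|whi|side"
```

```text
t 9.93 p [495.1 214.7 199. ] yaw -16.0 open 0.0853 ff 0.0 F [ 0.4 -1.2 -0.4]
turn 0.0 then units [2.4  4.23 1.63]
turn -0.0 then units [0.  0.  3.2]
 green []
 white []
side
 green [(np.int32(264), [210.0, 203.0], [460.6, 354.9], 79, 36, -18.5, 26.1)]
 white [(np.int32(226), [207.0, 188.0], [460.5, 357.3], 56, 23, -17.5, 73.0), (np.int32(166), [270.0, 161.0], [659.6, 369.0], 71, 21, -63.7, 68.8)]
```

Emit:
step_arm:
  series:
    - [[-1,0.4,0.7,0.27,0],[-1,0.4,0.7,0.27,0],[-1,0.4,0.7,0.27,0],[-1,0.4,0.7,0.27,0],[-1,0.4,0.7,0.27,0],[-1,0.4,0.73,0.28,0],[-1,0,0,0.7,0],[-1,0,0,0.7,0]]

```text
t: 10.7
tool_pos: [0.4611, 0.3572, 0.1078]
orientation: [0.138, 0.99, 0.0, 0.0]
ft_force: [0.3, -1.2, -1.2]
opening: 0.0853
finger_force: 0.0
```

Emit:
step_arm:
  series:
    - [[-1,0,0,0.7,0],[-1,0,0,0.7,0],[-1,0,0,0.27,0],[1,0,0,0,0],[1,0,0,0,0],[1,0,0,0,0],[1,0,0,0,0],[1,0,0,0,0]]

```text
t: 11.37
tool_pos: [0.4619, 0.3561, 0.0591]
orientation: [0.139, 0.99, 0.001, 0.001]
ft_force: [-0.2, 1.5, 1.7]
opening: 0.0257
finger_force: 1.3
```

Emit:
step_arm:
  series:
    - [[1,0,0,0,0],[1,0,0,0,0],[1,0,0,-0.2,0]]

```text
t: 11.62
tool_pos: [0.4608, 0.3553, 0.0633]
orientation: [0.139, 0.99, -0.001, -0.0]
ft_force: [-0.1, 0.5, -2.9]
opening: 0.0184
finger_force: 59.5
```

```bash
python3 go.py 461 356 210 -12 560 60 210 -12 501 -159 210 -12
```

```text
t 11.62 p [460.8 355.3  63.3] yaw -15.97 open 0.0184 ff 59.5 F [-0.1  0.5 -2.9]
turn -0.58 then units [-0.    0.03 -4.89]
turn -0.0 then units [-5.28 -8.96  0.  ]
turn -0.0 then units [ 0.41 -7.55  0.  ]
```

Emit:
step_arm:
  series:
    - [[1,0,0,-0.3,0],[1,0,0,-0.65,0],[1,0,0,-0.65,0],[1,0,0,-0.65,0],[1,0,0,-0.65,0],[1,0,0,-0.65,0],[1,0,0,-0.65,-0.29],[1,0,0,-0.65,-0.29]]

```text
t: 12.28
tool_pos: [0.461, 0.355, 0.2106]
orientation: [0.104, 0.995, -0.0, -0.0]
ft_force: [0.3, -0.3, -3.4]
opening: 0.0185
finger_force: 59.5
```

Emit:
step_arm:
  series:
    - [[1,-0.4,-0.7,0,0],[1,-0.4,-0.7,0,0],[1,-0.4,-0.7,0,0],[1,-0.4,-0.7,0,0],[1,-0.4,-0.7,0,0],[1,-0.4,-0.7,0,0],[1,-0.4,-0.7,0,0],[1,-0.4,-0.7,0,0]]

```text
t: 12.95
tool_pos: [0.5201, 0.1698, 0.2097]
orientation: [0.105, 0.995, -0.0, -0.0]
ft_force: [0.2, 0.3, -2.5]
opening: 0.0182
finger_force: 59.5
```

Emit:
step_arm:
  series:
    - [[1,-0.4,-0.7,0,0],[1,-0.4,-0.7,0,0],[1,-0.4,-0.7,0,0],[1,-0.4,-0.7,0,0],[1,-0.4,-0.7,0,0],[1,0,-0.8,0,0],[1,0,-0.8,0,0],[1,0,-0.8,0,0]]

```text
t: 13.62
tool_pos: [0.5415, -0.0156, 0.2095]
orientation: [0.105, 0.995, -0.0, -0.0]
ft_force: [0.6, -0.4, -3.1]
opening: 0.0183
finger_force: 59.5
```

```bash
python3 go.py 501 -159 210 -12 501 -159 156 -12; python3 look.py a
```

```text
t 13.62 p [541.5 -15.6 209.5] yaw -12.01 open 0.0183 ff 59.5 F [ 0.6 -0.4 -3.1]
turn -0.0 then units [ 0.33 -4.95 -0.02]
turn -0.0 then units [0.  0.  1.8]
top
 lid [(np.int32(5790), [476.0, 304.0], [413.5, -374.4], 241, 133, -12.1, 21.0), (np.int32(54), [31.0, 349.0], [319.2, 609.2], 22, 18, -62.9, 3.3)]
 rusk
  (np.int32(397), [394.0, 193.0], [645.3, -177.7], 87, 22, 78.9, 113.4)
  (np.int32(249), [386.0, 288.0], [445.7, -156.1], 50, 21, 78.7, 113.2)
 green []
 white [(np.int32(60), [134.0, 193.0], [654.0, 384.0], 57, 10, 89.9, 72.7)]
side
 lid [(np.int32(9511), [385.0, 433.0], [414.7, -370.5], 244, 141, -11.8, 20.9), (np.int32(182), [226.0, 126.0], [699.2, 701.8], 76, 74, -74.3, 2.7)]
 rusk
  (np.int32(1706), [312.0, 276.0], [489.4, -78.7], 223, 80, 78.2, 113.1)
  (np.int32(876), [392.0, 251.0], [658.3, -112.0], 223, 26, 78.4, 112.7)
  (np.int32(543), [349.0, 243.0], [600.8, -42.9], 108, 56, -5.0, 113.6)
  (np.int32(319), [352.0, 266.0], [559.9, -104.5], 48, 35, -42.6, 113.5)
 green []
 white [(np.int32(200), [271.0, 161.0], [663.7, 365.9], 76, 25, -54.8, 69.5)]
```

Emit:
step_arm:
  series:
    - [[1,0.05,-0.62,0,0],[1,0.05,-0.62,0,0],[1,0.05,-0.62,0,0],[1,0.05,-0.62,0,0],[1,0.05,-0.62,0,0],[1,0.05,-0.62,0,0],[1,0.03,-0.62,0,0],[1,0,-0.62,0,0]]

```text
t: 14.38
tool_pos: [0.501, -0.1581, 0.2096]
orientation: [0.104, 0.995, 0.0, -0.0]
ft_force: [-0.1, 1.0, -3.1]
opening: 0.0187
finger_force: 59.6
```

Emit:
step_arm:
  series:
    - [[1,0,0,0.5,0],[1,0,0,0.5,0],[1,0,0,0.5,0],[1,0,0,0.15,0],[1,0,0,0.1,0],[1,0,0,0,0]]

```text
t: 14.88
tool_pos: [0.5015, -0.1575, 0.1569]
orientation: [0.104, 0.995, 0.0, -0.0]
ft_force: [0.2, -0.5, -3.4]
opening: 0.0183
finger_force: 59.5
```

```bash
python3 go.py 501 -159 156 -12; python3 -c "
from h import *
f=grab('side','s1.png')
cv2.imwrite('pics/s1c.png',cv2.resize(f['image'][180:360,220:460,::-1],None,fx=3,fy=3))"
```

```text
t 14.88 p [ 501.5 -157.5  156.9] yaw -11.97 open 0.0183 ff 59.5 F [ 0.2 -0.5 -3.4]
turn 0.0 then units [ 0.01 -0.05  0.03]
```

View pics/s1c.png

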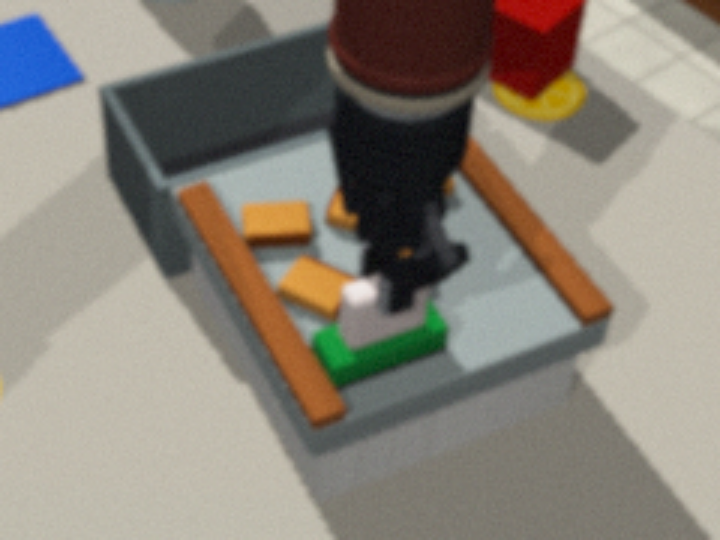

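Scraper foot is just above the board beside the left rail, behind all the pieces. Pushing lane 1.

Emit:
step_arm:
  series:
    - [[1,0,0.2,0.02,0],[1,0,0.4,0,0],[1,0,0.4,0,0],[1,0,0.4,0,0],[1,0,0.4,0,0],[1,0,0.4,0,0],[1,0,0.4,0,0],[1,0,0.4,0,0]]

```text
t: 15.6
tool_pos: [0.5206, -0.0685, 0.1563]
orientation: [0.104, 0.995, -0.0, 0.0]
ft_force: [0.4, 0.3, -2.1]
opening: 0.0187
finger_force: 59.6
```

Emit:
step_arm:
  series:
    - [[1,0,0.4,0,0],[1,0,0.4,0,0],[1,0,0.4,0,0],[1,0,0.4,0,0],[1,0,0.4,0,0],[1,0,0.4,0,0],[1,0,0.4,0,0],[1,0,0.4,0,0]]

```text
t: 16.27
tool_pos: [0.5405, 0.0254, 0.1562]
orientation: [0.104, 0.995, 0.0, -0.0]
ft_force: [0.7, -0.3, -2.5]
opening: 0.018
finger_force: 59.6
```

```bash
python3 go.py 545 38 156 -12; python3 -c "
from h import *
f=grab('side','s2.png')
cv2.imwrite('pics/s2c.png',cv2.resize(f['image'][150:330,220:460,::-1],None,fx=3,fy=3))"
```

```text
t 16.27 p [540.5  25.4 156.2] yaw -11.98 open 0.018 ff 59.6 F [ 0.7 -0.3 -2.5]
turn 0.0 then units [-0.06  0.44  0.01]
```

View pics/s2c.png

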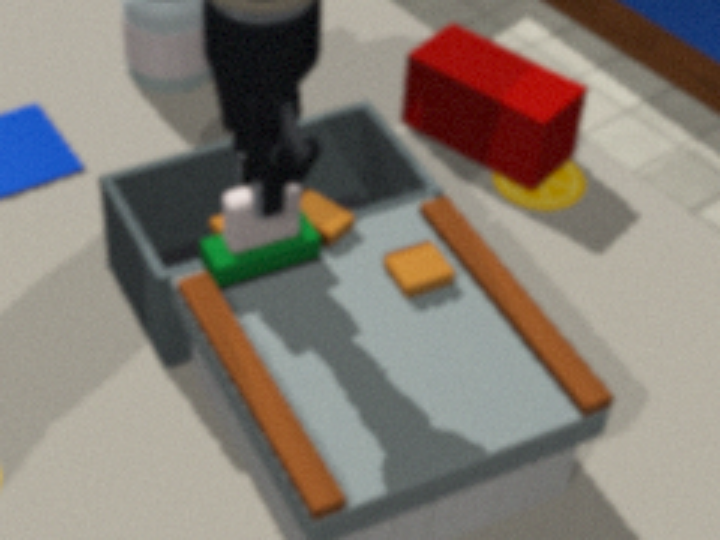

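Most pieces are at the tray edge; one is left on the right at (420,270).

Emit:
step_arm:
  series:
    - [[1,0,0.3,0,0],[1,0,0.3,0,0],[1,0,0.3,0,0],[1,0,0.1,0,0],[1,0,0,0,0]]

```text
t: 16.73
tool_pos: [0.5467, 0.0546, 0.1562]
orientation: [0.104, 0.995, 0.0, -0.0]
ft_force: [-0.1, 0.4, -2.7]
opening: 0.0181
finger_force: 59.6
```

```bash
python3 go.py 501 -159 156 -12;  python3 -c "
from h import *
f=grab('side','s3.png')
cv2.imwrite('pics/s3c.png',cv2.resize(f['image'][150:330,220:460,::-1],None,fx=3,fy=3))"
```

```text
t 16.73 p [546.7  54.6 156.2] yaw -11.91 open 0.0181 ff 59.6 F [-0.1  0.4 -2.7]
turn 0.01 then units [ 0.01 -7.28  0.01]
```

View pics/s3c.png

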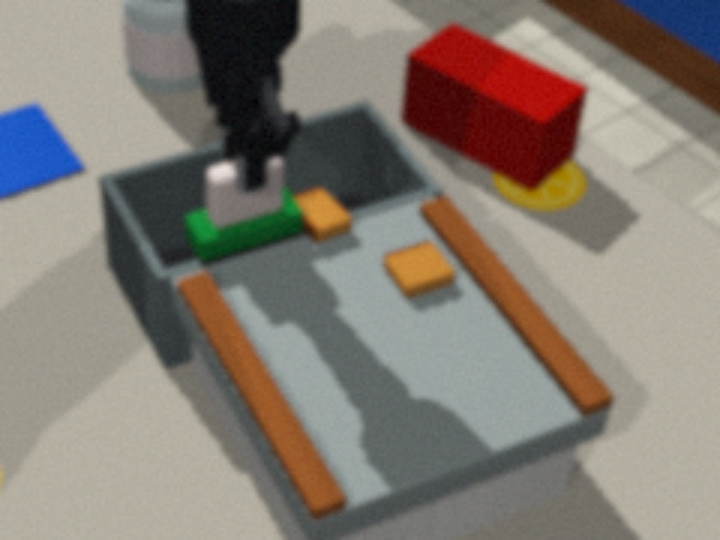

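Emit:
step_arm:
  series:
    - [[1,0,0,-0.3,0],[1,0,0,-0.6,0],[1,0,0,-0.6,0],[1,-0.4,-0.7,0,0],[1,-0.4,-0.7,0,0],[1,-0.4,-0.7,0,0],[1,-0.4,-0.7,0,0],[1,-0.4,-0.7,0,0]]

```text
t: 17.45
tool_pos: [0.5836, -0.0636, 0.2022]
orientation: [0.105, 0.994, 0.0, 0.0]
ft_force: [1.0, -0.2, -3.1]
opening: 0.0181
finger_force: 59.6
```

Emit:
step_arm:
  series:
    - [[1,-0.4,-0.7,0,0],[1,-0.3,-0.7,0,0],[1,0,0,0.5,0],[1,0,0,0.5,0],[1,0,0,0.4,0],[1,0,0,0.1,0],[1,0,0,0,0]]

```text
t: 18.03
tool_pos: [0.5948, -0.1071, 0.1561]
orientation: [0.104, 0.995, -0.0, -0.001]
ft_force: [-0.4, 0.3, -1.6]
opening: 0.0183
finger_force: 59.5
```

```bash
python3 go.py 595 -107 156 -12 ;  python3 -c "
from h import *
f=grab('side','s4.png')
cv2.imwrite('pics/s4c.png',cv2.resize(f['image'][150:330,220:460,::-1],None,fx=3,fy=3))"
```

```text
t 18.03 p [ 594.8 -107.1  156.1] yaw -11.99 open 0.0183 ff 59.5 F [-0.4  0.3 -1.6]
turn 0.0 then units [-0.01  0.01  0.  ]
```

View pics/s4c.png

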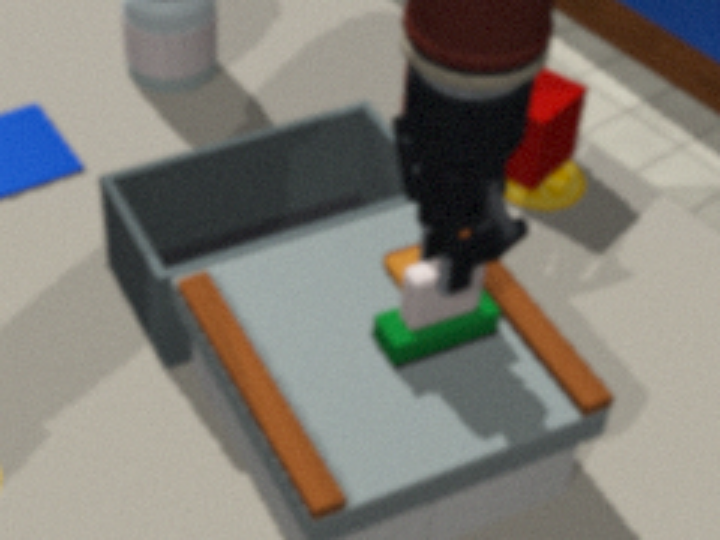

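The edge piece fell in; only the right one remains. Pushing it.

Emit:
step_arm:
  series:
    - [[1,0,0.2,0,0],[1,0,0.4,0,0],[1,0,0.4,0,0],[1,0,0.4,0,0],[1,0,0.4,0,0],[1,0,0.4,0,0],[1,0,0.4,0,0],[1,0,0.4,0,0]]

```text
t: 18.75
tool_pos: [0.6142, -0.0175, 0.1562]
orientation: [0.104, 0.995, 0.0, -0.0]
ft_force: [0.9, 0.1, -1.9]
opening: 0.0185
finger_force: 59.6
```

Emit:
step_arm:
  series:
    - [[1,0,0.4,0,0],[1,0,0.4,0,0],[1,0,0.4,0,0],[1,0,0.4,0,0],[1,0,0.4,0,0],[1,0,0,0,0],[1,0,0,-0.5,0],[1,0,0,-0.8,0]]

```text
t: 19.42
tool_pos: [0.6247, 0.0394, 0.193]
orientation: [0.104, 0.995, -0.001, -0.002]
ft_force: [-0.2, -1.0, -2.4]
opening: 0.0181
finger_force: 59.5
```

Emit:
step_arm:
  series:
    - [[1,0,0,-0.8,0],[1,0,0,0,0]]

```text
t: 19.58
tool_pos: [0.6286, 0.0389, 0.2243]
orientation: [0.105, 0.994, 0.001, 0.003]
ft_force: [1.8, 0.0, -1.2]
opening: 0.0184
finger_force: 59.7
```

```bash
python3 go.py 457 365 210 -12 ;  python3 -c "
from h import *
a=eyes.grab_frame('top')['image'][130:310,200:440,::-1]; f=grab('side','s5.png')
b=f['image'][150:330,220:460,::-1]
cv2.imwrite('pics/s5c.png',cv2.resize(np.vstack([a,b]),None,fx=1.6,fy=1.6))"
```

```text
t 19.58 p [628.6  38.9 224.3] yaw -12.05 open 0.0184 ff 59.7 F [ 1.8  0.  -1.2]
turn -0.01 then units [7.86 9.44 0.48]
```

View pics/s5c.png

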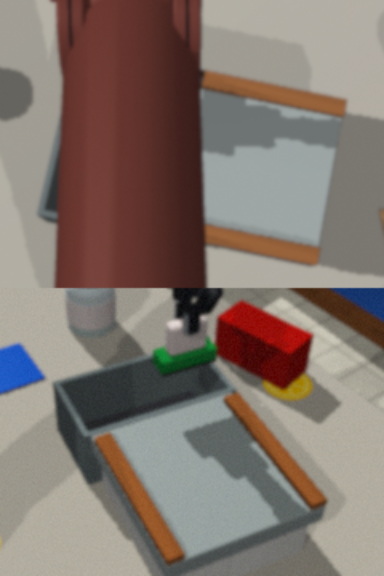

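Board empty. Returning the scraper.

Emit:
step_arm:
  series:
    - [[1,0.3,0.4,0,0],[1,0.6,0.72,0,0],[1,0.6,0.72,0,0],[1,0.6,0.72,0,0],[1,0.6,0.72,0,0],[1,0.6,0.72,0,0],[1,0.6,0.72,0,0],[1,0.6,0.72,0,0]]

```text
t: 20.35
tool_pos: [0.5268, 0.2278, 0.2176]
orientation: [0.105, 0.995, -0.001, -0.001]
ft_force: [0.2, 0.9, -3.2]
opening: 0.0181
finger_force: 59.6
```

Emit:
step_arm:
  series:
    - [[1,0.6,0.72,0,0],[1,0.6,0.72,0,0],[1,0.6,0.72,0,0],[1,0.6,0.72,0,0],[1,0.6,0.72,0,0],[1,0.36,0.4,0,0],[1,0,0,0.5,0],[1,0,0,0.7,0]]

```text
t: 21.02
tool_pos: [0.4539, 0.3673, 0.1829]
orientation: [0.103, 0.995, 0.001, 0.0]
ft_force: [0.7, 0.9, -3.0]
opening: 0.0184
finger_force: 59.6
```

```bash
python3 go.py 457 365 60 -12 ;  python3 -c "
from h import *
a=eyes.grab_frame('top')['image'][130:310,200:440,::-1]; f=grab('side','s6.png')
b=f['image'][100:280,150:390,::-1]
cv2.imwrite('pics/s6c.png',cv2.resize(np.vstack([a,b]),None,fx=1.6,fy=1.6))"
```

```text
t 21.02 p [453.9 367.3 182.9] yaw -11.83 open 0.0184 ff 59.6 F [ 0.7  0.9 -3. ]
turn 0.02 then units [-0.12 -0.05  4.1 ]
```

View pics/s6c.png

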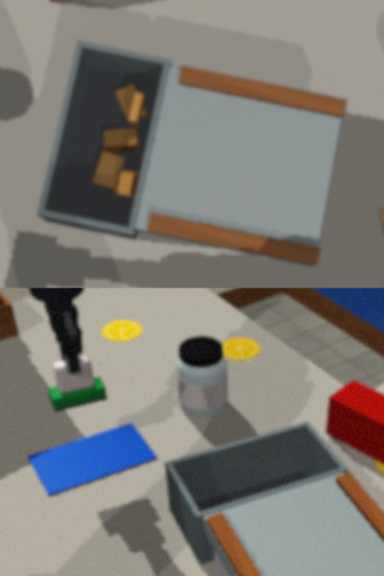

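All rusks lie in the tray; the scraper is held upright above the blue mat. Lowering it.

Emit:
step_arm:
  series:
    - [[1,-0.1,0,0.8,0],[1,0,0,0.8,0],[1,0,0,0.8,0],[1,0,0,0.8,0],[1,0,0,0.6,0],[1,0,0,0.2,0],[1,0,0,0.06,0],[1,0,0,0,0]]

```text
t: 21.78
tool_pos: [0.4578, 0.3649, 0.0619]
orientation: [0.105, 0.995, -0.0, -0.0]
ft_force: [0.3, 0.6, -3.0]
opening: 0.0182
finger_force: 59.5
```

Emit:
step_arm:
  series:
    - [[1,0,0,0.06,0],[1,0,0,0,0]]

```text
t: 21.95
tool_pos: [0.4582, 0.3655, 0.0608]
orientation: [0.105, 0.995, 0.001, 0.001]
ft_force: [1.0, 1.0, -2.4]
opening: 0.0184
finger_force: 59.6
```

```bash
python3 go.py; python3 -c "
from h import *
P=cloud(eyes.grab_frame('top')); t=np.radians(-12); d=P[...,:2]-[.601,.095]
x=d@[np.cos(t),np.sin(t)]; y=d@[-np.sin(t),np.cos(t)]
m=(abs(x)<.105)&(abs(y)<.05); print(np.nanpercentile(P[m][:,2],[5,50,95,99,100]))"; python3 look.py | grep -E "lid|side"
```

```text
t 21.95 p [458.2 365.5  60.8] yaw -12.0 open 0.0184 ff 59.6 F [ 1.   1.  -2.4]
[0.00394959 0.0084223  0.04775607 0.05974492 0.06478159]
 lid [(np.int32(5805), [476.0, 304.0], [414.1, -373.8], 241, 133, -11.4, 21.0), (np.int32(56), [31.0, 349.0], [319.2, 609.5], 22, 18, -58.5, 2.8)]
side
 lid [(np.int32(9527), [385.0, 433.0], [415.2, -370.4], 245, 141, -12.0, 20.9), (np.int32(183), [226.0, 126.0], [698.7, 699.7], 75, 72, 21.4, 2.8)]
```

Max height in the tray is 65 mm, so it is clear for the lid. Lower until contact.

Emit:
step_arm:
  series:
    - [[1,0,0,0.05,0],[1,0,0,0,0],[1,0,0,0.03,0],[1,0,0,0,0]]

```text
t: 22.43
tool_pos: [0.458, 0.3658, 0.0589]
orientation: [0.104, 0.995, 0.001, 0.0]
ft_force: [-3.7, -1.1, 11.7]
opening: 0.0182
finger_force: 61.2
```

Emit:
step_arm:
  series:
    - [[1,0,0,0.03,0],[1,0,0,0,0]]

```text
t: 22.6
tool_pos: [0.4581, 0.366, 0.0588]
orientation: [0.104, 0.995, 0.001, 0.001]
ft_force: [-5.6, -2.8, 20.0]
opening: 0.0182
finger_force: 62.1
```

Contact; release and retreat up.

Emit:
step_arm:
  series:
    - [[1,0,0,-0.04,0],[-1,0,0,0,0],[-1,0,0,0,0],[-1,0,0,0,0],[-1,0,0,0,0],[-1,0,0,-0.4,0],[-1,0,0,-0.8,0],[-1,0,0,-0.8,0]]

```text
t: 23.27
tool_pos: [0.457, 0.3644, 0.1181]
orientation: [0.105, 0.995, -0.001, -0.001]
ft_force: [0.9, 0.3, 0.3]
opening: 0.0852
finger_force: 0.0
```

Emit:
step_arm:
  series:
    - [[-1,0,0,-0.8,0],[-1,0,0,-0.8,0],[-1,0,0,-0.8,0],[-1,0,0,-0.8,0]]

```text
t: 23.6
tool_pos: [0.4575, 0.3648, 0.2157]
orientation: [0.105, 0.995, 0.0, 0.0]
ft_force: [0.5, 0.6, 0.1]
opening: 0.0852
finger_force: 0.0
```

```bash
python3 look.py|grep -E "gre|whi|side"; python3 go.py 530 0 203 -12 414 -373 203 -12
```

```text
green [(np.int32(295), [146.0, 285.0], [457.8, 365.4], 80, 34, -12.5, 28.9)]
 white [(np.int32(54), [138.0, 273.0], [477.9, 362.2], 19, 14, 80.4, 77.1), (np.int32(41), [133.0, 293.0], [435.3, 371.1], 18, 10, 78.5, 76.2)]
side
 green [(np.int32(262), [207.0, 202.0], [457.3, 364.8], 80, 39, -15.2, 25.9)]
 white [(np.int32(220), [204.0, 187.0], [457.1, 364.9], 57, 22, -8.9, 72.2), (np.int32(183), [119.0, 13.0], [741.5, 1751.5], 117, 30, -0.8, 70.6)]
t 23.7 p [459.2 366.2 218.8] yaw -12.01 open 0.0857 ff 0.0 F [-0.8  0.1 -0.3]
turn -0.0 then units [ -4.85 -11.45   0.53]
turn -0.0 then units [  1.2  -12.97   0.  ]
```

Scraper stands well on the mat. Back to the lid.

Emit:
step_arm:
  series:
    - [[-1,-0.37,-0.88,0,0],[-1,-0.37,-0.88,0,0],[-1,-0.37,-0.88,0,0],[-1,-0.37,-0.88,0,0],[-1,-0.37,-0.88,0,0],[-1,-0.37,-0.88,0,0],[-1,-0.37,-0.88,0,0],[-1,-0.37,-0.88,0,0]]

```text
t: 24.37
tool_pos: [0.5004, 0.1384, 0.2137]
orientation: [0.104, 0.995, 0.0, -0.0]
ft_force: [0.2, -0.6, -0.9]
opening: 0.0852
finger_force: 0.0
```

Emit:
step_arm:
  series:
    - [[-1,-0.37,-0.88,0,0],[-1,-0.37,-0.88,0,0],[-1,-0.37,-0.88,0,0],[-1,-0.37,-0.88,0,0],[-1,-0.37,-0.88,0,0],[-1,0.1,-0.9,0,0],[-1,0.1,-0.9,0,0],[-1,0.1,-0.9,0,0]]

```text
t: 25.03
tool_pos: [0.501, -0.0794, 0.2135]
orientation: [0.105, 0.995, -0.0, -0.0]
ft_force: [0.9, 0.2, -0.8]
opening: 0.0858
finger_force: 0.0
```

Emit:
step_arm:
  series:
    - [[-1,0.1,-0.9,0,0],[-1,0.1,-0.9,0,0],[-1,0.1,-0.9,0,0],[-1,0.1,-0.9,0,0],[-1,0.1,-0.9,0,0],[-1,0.1,-0.9,0,0],[-1,0.1,-0.9,0,0],[-1,0.1,-0.9,0,0]]

```text
t: 25.7
tool_pos: [0.4326, -0.2855, 0.2138]
orientation: [0.104, 0.995, 0.0, 0.0]
ft_force: [0.7, 0.4, -0.1]
opening: 0.0856
finger_force: 0.0
```

```bash
python3 look.py|grep -E "lid|side"; python3 go.py 413 -373 100 -12 413 -373 45 -12
```

```text
lid [(np.int32(2437), [465.0, 329.0], [362.5, -352.2], 132, 115, -14.0, 21.0), (np.int32(794), [470.0, 261.0], [501.2, -376.2], 101, 70, 79.3, 21.1)]
side
 lid [(np.int32(9509), [385.0, 433.0], [414.9, -370.5], 244, 141, -11.9, 20.9), (np.int32(157), [106.0, 114.0], [380.5, 876.8], 100, 30, 87.7, 86.1)]
t 25.8 p [ 430.9 -288.8  214. ] yaw -12.36 open 0.0855 ff 0.0 F [-1.2  0.5  0.6]
turn -0.05 then units [ 0.   -2.87  3.8 ]
turn -0.0 then units [0.   0.   1.83]
```

Emit:
step_arm:
  series:
    - [[-1,0,-0.7,0,0],[-1,0,-0.7,0,0],[-1,0,-0.7,0,0],[-1,0,-0.7,0.5,0],[-1,0,0,0.8,0],[-1,0,0,0.8,0],[-1,0,0,0.8,0],[-1,0,0,0,0]]

```text
t: 26.47
tool_pos: [0.4142, -0.3641, 0.1225]
orientation: [0.104, 0.995, 0.001, -0.003]
ft_force: [-0.0, 0.8, -0.3]
opening: 0.0853
finger_force: 0.0
```

```bash
python3 go.py 413 -373 45 -12
```

```text
t 26.47 p [ 414.2 -364.1  122.5] yaw -11.96 open 0.0853 ff 0.0 F [-0.   0.8 -0.3]
turn 0.01 then units [-0.02 -0.3   2.58]
```

Emit:
step_arm:
  series:
    - [[-1,-0.02,-0.3,0.5,0],[-1,0,0,0.7,0],[-1,0,0,0.7,0],[-1,0,0,0.6,0],[-1,0,0,0.08,0],[1,0,0,0,0],[1,0,0,0,0],[1,0,0,0,0]]

```text
t: 27.13
tool_pos: [0.4156, -0.376, 0.0508]
orientation: [0.104, 0.995, -0.0, 0.001]
ft_force: [0.3, 0.3, 0.2]
opening: 0.0517
finger_force: 0.0
```

Emit:
step_arm:
  series:
    - [[1,0,0,0,0],[1,0,0,0,0],[1,0,0,0,0],[1,0,0,0,0],[1,0,0,-0.3,0],[1,0,0,-0.7,0],[1,0,0,-0.7,0],[1,0,0,-0.7,0]]

```text
t: 27.8
tool_pos: [0.4141, -0.3754, 0.1222]
orientation: [0.105, 0.995, 0.0, -0.0]
ft_force: [-0.2, -0.1, -2.2]
opening: 0.0177
finger_force: 59.4
```

Emit:
step_arm:
  series:
    - [[1,0,0,-0.8,0],[1,0,0,-0.8,0],[1,0,0,-0.8,0],[1,0,0,-0.4,0],[1,0,0,-0.4,0],[1,0,0,0,0]]

```text
t: 28.3
tool_pos: [0.4152, -0.376, 0.219]
orientation: [0.104, 0.995, -0.0, 0.001]
ft_force: [0.4, -0.2, -2.6]
opening: 0.0178
finger_force: 59.4
```

```bash
python3 go.py 601 95 205 -12; python3 look.py|grep -E "lid|side"
```

```text
t 28.3 p [ 415.2 -376.   219. ] yaw -11.99 open 0.0178 ff 59.4 F [ 0.4 -0.2 -2.6]
turn 0.0 then units [-2.79 16.64  0.47]
 lid [(np.int32(7182), [504.0, 303.0], [413.8, -375.6], 241, 133, -11.9, 189.8), (np.int32(55), [31.0, 349.0], [319.1, 609.7], 20, 17, -59.9, 3.2)]
side
 lid [(np.int32(10516), [392.0, 396.0], [471.0, -386.7], 360, 137, -10.8, 188.1), (np.int32(159), [106.0, 114.0], [380.4, 878.2], 103, 30, 87.9, 85.6)]
```

Emit:
step_arm:
  series:
    - [[1,-0.05,0.3,0,0],[1,-0.12,0.7,0,0],[1,-0.12,0.7,0,0],[1,-0.12,0.7,0,0],[1,-0.12,0.7,0,0],[1,-0.12,0.7,0,0],[1,-0.12,0.7,0,0],[1,-0.12,0.7,0,0]]

```text
t: 29.07
tool_pos: [0.4729, -0.2264, 0.2158]
orientation: [0.104, 0.995, 0.0, -0.001]
ft_force: [1.0, -0.4, -2.0]
opening: 0.0179
finger_force: 59.3
```

Emit:
step_arm:
  series:
    - [[1,-0.12,0.7,0,0],[1,-0.12,0.7,0,0],[1,-0.12,0.7,0,0],[1,-0.12,0.7,0,0],[1,-0.12,0.7,0,0],[1,-0.12,0.7,0,0],[1,-0.12,0.7,0,0],[1,-0.12,0.7,0,0]]

```text
t: 29.73
tool_pos: [0.5357, -0.0682, 0.2157]
orientation: [0.104, 0.995, -0.0, -0.001]
ft_force: [0.5, 0.2, -2.1]
opening: 0.0175
finger_force: 59.3
```

Emit:
step_arm:
  series:
    - [[1,-0.12,0.7,0,0],[1,-0.12,0.7,0,0],[1,-0.12,0.7,0,0],[1,-0.12,0.7,0,0],[1,-0.12,0.7,0,0],[1,-0.12,0.7,0,0],[1,-0.12,0.7,0,0],[1,0,0.3,0,0]]

```text
t: 30.4
tool_pos: [0.5933, 0.0815, 0.2156]
orientation: [0.103, 0.995, -0.0, -0.001]
ft_force: [-0.3, 1.5, -2.4]
opening: 0.0174
finger_force: 59.3
```

Emit:
step_arm:
  series:
    - [[1,0,0,0,0],[1,0,0,0,0]]

```text
t: 30.57
tool_pos: [0.5928, 0.077, 0.2165]
orientation: [0.104, 0.995, -0.001, -0.001]
ft_force: [-0.1, -0.4, -1.2]
opening: 0.018
finger_force: 59.3
```

```bash
python3 go.py 601.5 95 138 -12; python3 - <<'E'
from h import *
f=grab('side','s7.png');P=cloud(f);H,S,V=masks(f)
m=(abs(H-24)<5)&(S>180)&(P[...,1]>-.1)&(P[...,1]<.3)&(P[...,2]>.12)&(P[...,0]<.8)
print('lid',box(P,m,(.12,.23))[:2])
q=P[m]; A=np.c_[q[:,:2]-q[:,:2].mean(0),np.ones(len(q))]; print(np.linalg.lstsq(A,q[:,2],rcond=None)[0])
E
```

```text
t 30.57 p [592.8  77.  216.5] yaw -11.97 open 0.018 ff 59.3 F [-0.1 -0.4 -1.2]
turn 0.0 then units [-0.16  0.65  2.62]
lid [(np.int32(3839), [310.0, 191.0], [590.0, 75.5], 246, 137, -12.0, 187.3)]
[-0.00020039  0.01959171  0.18822225]
```

Emit:
step_arm:
  series:
    - [[1,-0.1,0.35,0,0],[1,-0.09,0.35,0,0],[1,0,0,0.4,0],[1,0,0,0.6,0],[1,0,0,0.6,0],[1,0,0,0.2,0],[1,0,0,0,0],[1,0,0,0,0]]

```text
t: 31.28
tool_pos: [0.6032, 0.0966, 0.1631]
orientation: [0.104, 0.995, -0.0, -0.0]
ft_force: [0.6, 0.4, -1.8]
opening: 0.0175
finger_force: 59.3
```

```bash
python3 go.py 602 96.5 140 -12; python3 - <<'E'
from h import *
f=grab('side','s8.png');P=cloud(f);H,S,V=masks(f)
m=(abs(H-24)<5)&(S>180)&(P[...,1]>-.1)&(P[...,1]<.3)&(P[...,2]>.1)&(P[...,0]<.8)
print('lid',box(P,m,(.1,.23))[:2])
q=P[m]; A=np.c_[q[:,:2]-q[:,:2].mean(0),np.ones(len(q))]; print(np.linalg.lstsq(A,q[:,2],rcond=None)[0])
E
```

```text
t 31.28 p [603.2  96.6 163.1] yaw -12.0 open 0.0175 ff 59.3 F [ 0.6  0.4 -1.8]
turn 0.0 then units [ 0.04 -0.01  0.77]
lid [(np.int32(3615), [308.0, 204.0], [600.3, 96.1], 246, 137, -11.3, 133.9)]
[-0.05402178 -0.03577341  0.13552978]
```

```bash
python3 - <<'E'
from h import *
for n in('side','top'):
    f=grab(n,'s9%s.png'%n);P=cloud(f);H,S,V=masks(f)
    m=(abs(H-24)<5)&(S>150)&(P[...,1]>-.1)&(P[...,1]<.3)&(P[...,2]>.11)&(P[...,0]<.8)
    m=cv2.erode(m.astype(np.uint8),np.ones((5,5)))>0
    q=P[m]
    for _ in range(4):
        A=np.c_[q[:,:2]-[.6,.095],np.ones(len(q))]; c=np.linalg.lstsq(A,q[:,2],rcond=None)[0]
        q=q[abs(A@c-q[:,2])<.004]
    print(n,len(q),c)
f=np.load('/tmp/side.npz');cv2.imwrite('pics/s9c.png',cv2.resize(f['image'][130:290,210:410,::-1],None,fx=3,fy=3))
E
```

```text
side 2451 [-0.00141067  0.00148246  0.13461553]
top 786 [-0.00069094 -0.00295811  0.13500711]
```

View pics/s9c.png

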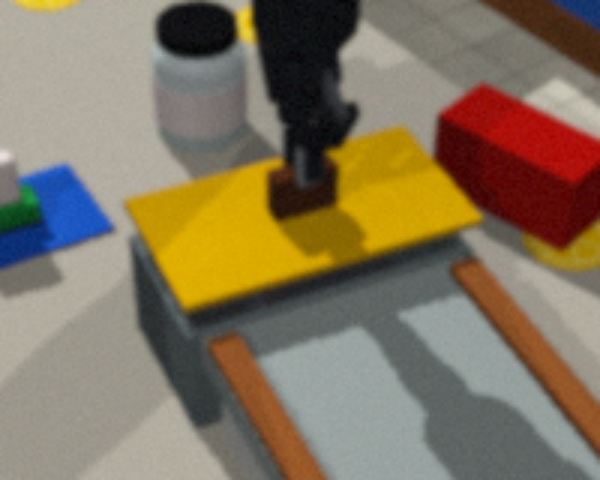

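The lid is level and centred over the tray, about 25 mm above its seat. Lowering it.

Emit:
step_arm:
  series:
    - [[1,0,0,0.3,0],[1,0,0,0.3,0],[1,0,0,0.15,0],[1,0,0,0,0],[1,0,0,0.05,0],[1,0,0,0,0]]

```text
t: 31.93
tool_pos: [0.6032, 0.0966, 0.1389]
orientation: [0.104, 0.995, -0.0, -0.0]
ft_force: [0.8, -0.2, -2.7]
opening: 0.0178
finger_force: 59.3
```

Emit:
step_arm:
  series:
    - [[1,0,0,0.05,0],[1,0,0,0,0]]

```text
t: 32.1
tool_pos: [0.6035, 0.0967, 0.1383]
orientation: [0.104, 0.995, 0.0, 0.0]
ft_force: [-0.2, 0.3, 1.9]
opening: 0.0175
finger_force: 59.8
```

Contact at the seat height. Press slightly, then release and retreat.

Emit:
step_arm:
  series:
    - [[1,0,0,0.03,0],[-1,0,0,0,0],[-1,0,0,0,0],[-1,0,0,0,0],[-1,0,0,0,0],[-1,0,0,-0.4,0],[-1,0,0,-0.8,0],[-1,0,0,-0.8,0]]

```text
t: 32.77
tool_pos: [0.6027, 0.0965, 0.1975]
orientation: [0.104, 0.995, -0.0, -0.001]
ft_force: [1.1, 0.5, 0.2]
opening: 0.0853
finger_force: 0.0
```

Emit:
step_arm:
  series:
    - [[-1,0,0,-0.8,0],[-1,0,-0.8,-0.4,0],[-1,0,-0.8,0,0],[-1,0,-0.8,0,0],[-1,0,-0.8,0,0],[-1,0,-0.8,0,0],[-1,0,-0.8,0,0],[-1,0,-0.8,0,0]]

```text
t: 33.43
tool_pos: [0.5681, -0.0689, 0.2338]
orientation: [0.104, 0.995, 0.0, 0.0]
ft_force: [-0.5, -0.5, -0.6]
opening: 0.0852
finger_force: 0.0
```

Emit:
step_arm:
  series:
    - [[-1,0,-0.8,0,0],[-1,0,-0.8,0,0],[-1,0,0,0,0],[-1,0,0,0,0],[-1,0,0,0,0]]

```text
t: 33.85
tool_pos: [0.5587, -0.114, 0.2333]
orientation: [0.104, 0.995, 0.0, 0.0]
ft_force: [0.3, 0.7, 0.3]
opening: 0.0853
finger_force: 0.0
```

```bash
python3 look.py z|grep -E "lid|gre|whi|side"; python3 - <<'E'
from h import *
for n in('side','top'):
    f=dict(np.load('/tmp/%s.npz'%n));P=cloud(f);H,S,V=masks(f)
    m=(abs(H-24)<5)&(S>150)&(P[...,1]>-.1)&(P[...,1]<.3)&(P[...,2]>.08)&(P[...,0]<.8)
    m=cv2.erode(m.astype(np.uint8),np.ones((5,5)))>0
    q=P[m]
    for _ in range(4):
        A=np.c_[q[:,:2]-[.6,.095],np.ones(len(q))]; c=np.linalg.lstsq(A,q[:,2],rcond=None)[0]
        q=q[abs(A@c-q[:,2])<.004]
    print(n,len(q),c)
E
```

```text
lid [(np.int32(6722), [264.0, 215.0], [600.9, 95.8], 243, 130, -12.0, 109.3), (np.int32(53), [31.0, 349.0], [319.1, 609.2], 19, 17, -61.2, 3.2)]
 green [(np.int32(296), [146.0, 285.0], [457.5, 363.9], 80, 33, -13.1, 28.8)]
 white [(np.int32(244), [136.0, 283.0], [457.6, 366.1], 55, 21, -12.3, 76.4), (np.int32(47), [132.0, 193.0], [652.4, 387.7], 49, 8, 84.8, 73.9)]
side
 lid [(np.int32(3312), [305.0, 212.0], [600.5, 96.2], 245, 136, -11.9, 109.1), (np.int32(187), [226.0, 126.0], [697.6, 700.0], 76, 73, -71.9, 3.0)]
 green [(np.int32(261), [207.0, 202.0], [456.8, 364.3], 82, 35, -12.0, 26.0)]
 white [(np.int32(206), [203.0, 187.0], [456.6, 365.8], 56, 25, -11.8, 72.8), (np.int32(138), [269.0, 161.0], [658.7, 369.2], 67, 19, -62.5, 66.5)]
side 2347 [-0.00067526 -0.00247015  0.10909497]
top 5190 [-0.00078658 -0.00038589  0.10927403]
```

View pics/zside.png

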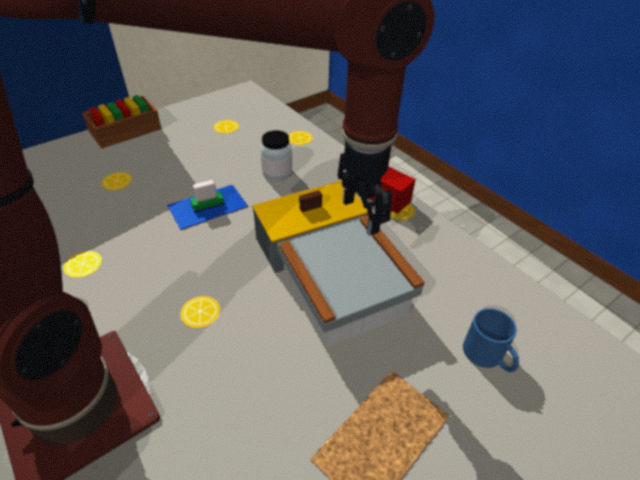

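The lid is seated and level at (310,205), the scraper stands on the blue mat at (207,197), the board is empty, and the mug and jar have not moved.

```bash
python3 -c "
from h import *
print(job.job_done())"
```

```text
the job is handed in; nothing more can be done
None
```

The job is handed in at about 34 s of the 192 s allowed: all five rusk pieces are in the tray with the lid seated level, the scraper stands upright on its blue mat, and the mug and sugar jar have not moved.

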